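# Set a depth rod's stop in the empty well of a covered heater block

### The job

Two of the three wells under the heater block's blue cover hold capped vials and one is empty. Take the depth rod from its holder, find the empty well by probing gently with the rod, and lower it there until it bottoms out and the brass stop has been pushed up the rod by the cover. Hold it against the bottom for about a second, then let go and leave it standing in that well with its stop down on the cover, and leave the other things on the bench where they are.

Things in the scene. Friction and masses are not known exactly. Their poses are not given: they have to be found in the camera images.
- depth_rod: Loose depth rod, about 100 g with its stop (varies), standing upright in its holder at the start. Steel rod 8 mm in diameter; origin at the centre of its lower tip, +z up along the rod. On top an orange square handle 20 x 20 mm across (sides along its x and y), from 110 to 155 mm above the tip; the rod is 158 mm long in all. A brass stop slides on the rod.
- rod_tip (a point): Lower end of the depth rod, on its axis.
- rod_handle (a point): Middle of the orange handle, 132.5 mm above the tip: the place to grip.
- stop (a joint): Brass stop collar on the rod: how far it has been pushed up the rod, in m, 0 to 0.06. At 0 its foot is 18 mm above the tip. It stays where it is pushed by friction: about 2.5 N to slide it, which also carries the rod's weight, so the rod does not sink by itself.
- stop_foot (a point): Centre of the underside of the brass stop: foot disc 28 mm in diameter and 4 mm thick, with an 18 mm neck, 14 mm tall in all.
- holder: Grey holder block, fixed, 70 x 70 x 60 mm high, with a 14 mm hole in its top in which the rod stands, 18 mm deep, its stop resting on the top. Origin at the centre of the underside, z up.
- heater: White dry-block heater, fixed: block 90 mm (x) x 150 mm (y), top of its blue cover 90 mm above the bench, and a lower control panel 50 mm high on its -x side, which reaches to x = -95 mm. Origin at the centre of the block's underside, z up.
- well0 (a point): Mouth of well 0 at the top of the blue cover, on the heater's y axis at y = -42 mm. Round, 13 mm in diameter, rim chamfered 1.5 mm; blind, floor 56 mm below the mouth. If a vial is in it, the rod is stopped by its rigid cap 24 to 28 mm below the mouth; which two wells hold vials differs each time.
- well1 (a point): Mouth of well 1 at the top of the blue cover, on the heater's y axis at y = 0 mm. Round, 13 mm in diameter, rim chamfered 1.5 mm; blind, floor 56 mm below the mouth. If a vial is in it, the rod is stopped by its rigid cap 24 to 28 mm below the mouth; which two wells hold vials differs each time.
- well2 (a point): Mouth of well 2 at the top of the blue cover, on the heater's y axis at y = 42 mm. Round, 13 mm in diameter, rim chamfered 1.5 mm; blind, floor 56 mm below the mouth. If a vial is in it, the rod is stopped by its rigid cap 24 to 28 mm below the mouth; which two wells hold vials differs each time.
- flask: Bystander: green glass conical flask, 74 mm wide, 105 mm high; origin under its centre.
- jar: Bystander: white jar with blue cap, 60 mm wide, 85 mm high; origin under its centre.
- beaker: Bystander: glass beaker, 66 mm wide, 80 mm high; origin under its centre.
- dish: Bystander: closed clear dish, 54 mm wide, 14 mm high; origin under its centre.
- timer: Bystander: yellow bench timer, 60 x 60 x 18 mm; origin under its centre.
- scoop: Bystander: steel laboratory spatula 160 mm long, 18 mm wide, 5 mm thick, lying flat along its x; origin under its middle.
There are look-alikes about, which are no part of the job. Leave any red look-alike of the holder alone.

How it is judged:
By the outcome, as a careful person would: the job done as asked, in the order asked, and still so for the second after the job is handed in, with the robot touching nothing.
It also fails if it takes over 56 s, if anything falls off the work surface, if the arm or the gripper's body presses on something with over 40 N, if the wrist force passes 120 N, or if a joint passes its speed limit or range.

### The arm

A 6-joint arm with a two-finger parallel gripper is mounted at the origin on the work surface. World frame = base frame: x ahead of the robot, y to its left, z up, the work surface at z = 0. Lengths are in m, angles in rad, forces in N, time in s.
With the tool pointing down it reaches from about 0.35 to 0.975 m from the base axis. Payload 4.9 kg.
Tool frame: the origin (TCP) lies at the very end of the fingers, on their centre line; the grasp point (between the pads) lies 19 mm behind it; z points along the fingers, y is the line along which they close (so a half turn about z gives the same grasp; the last joint's range is limited). The gripper opens to 85 mm and grips with 20 to 120 N. Pads are 22 mm wide; open, the fingers measure 114 mm over their backs; the gripper's body (76 mm by 85 mm) begins 54 mm behind the grasp point. The pads swing forward as they close: fully open they stand 13 mm farther back than shut.
Start: joints at [-0.119, 0.053, 1.613, -0, 1.476, -0.119], TCP at [0.625, 0, 0.207] pointing down, gripper open.
Joint ranges: [-3.01, 3.01], [-1.01, 2.22], [0.06, 2.58], [-1.02, 4.17], [0.09, 2.62], [-3.14, 3.14]. Speed limits (rad/s): [2.57, 2.57, 3.14, 3.14, 3.14, 3.14].

### API

Orientations are given as a rotation vector (axis times angle).
In Python, from station import ctrl gives the robot as it stands.
- The arm moves only by the tool jog_arm, never from a script. Its argument "plan" is a list of rows, each a list of 7 numbers: the shift along the tool's x, y, z in units of 0.02 m (1.0 is 0.02 m), then the turn, a rotation vector about the tool's x, y, z in units of 45 degrees (1.0 is 45 degrees), then the opening, from -1 (shut) to 1 (fully open). A call has 1 to 8 rows; each row shifts and turns the commanded pose from where the row before left it, along the tool's axes as they then stand; what a row does not reach is not made up. A row lasts 1/10 s, in which the tool goes at most 50 mm and 8.59 degrees, less where a joint would pass 70% of its speed; a pose out of reach is approached as far as the arm can. A call with a number of a shift or a turn outside -1 to 1 is refused whole. A call with a gripper value outside its range is refused whole. The fingers move at their own pace and stop on an object; "grip_force" is the grip in N (left out, the last holds). Time passes only in rows, so rows that do not move let the fingers close. It gives the time, the measured TCP pose, the force, the opening and the grip force at its end, in the units of the state.
- ctrl.get_obs(): the state, without advancing time (a new reading comes with each control period).
- ctrl.get_image(name): name is "scene" or "side" or "wrist"; returns (picture, depth): 400x640x3 uint8, red, green, blue; 400x640 float32, m along the optical axis (not along the pixel's ray), 0 where there is no reading.
- ctrl.camera_info(name): a dict with "camera_matrix" (3x3 intrinsics, pixels), "k1" (the pictures are not rectified: a ray, as slopes to the right and down, at radius r is drawn at 1 + k1 r^2 times it, then the intrinsics apply), "rvec" (rotation vector, rad) and "tvec" (3), from world to camera coordinates, as OpenCV has them; the wrist camera has in their place "T_tool_cam" (4x4, takes a point from camera to tool coordinates, whose origin is the TCP and whose axes are the flange's). Camera axes: x right, y down, z forward; pixel columns grow to the right and rows downward; lengths in m; the calibration is good to about 2 mm. A picture is of the moment at which its call begins: read the wrist's pose just before it. camera_info takes no time and is no camera call.
- ctrl.finish_job(): hands the job in; it is judged then, once.
The state is a dict: "t": time; "q": joint angles; "dq": joint speeds; "effort": joint torques, N m; "tool_pos": TCP position; "tool_rot": TCP orientation; "contact_force": force on the tool from outside, world axes, zero at the start; "wrist_torque": the same for the moment, N m; "opening": finger opening in m; "grip_force": force on a finger pad.
Only numpy, scipy, OpenCV 4.12 (cv2) and the standard library are available. Lean on these libraries where they do the work, as an engineer would, in place of code of your own. Each camera call takes 0.05 s, during which the arm holds its last target. There are 200 camera calls.

## Working session

There is one attempt and no reset: what is moved stays moved. The work goes in short steps, Python scripts to look and compute and a tool call to move; the robot and the scene stay as the last step left them, time stands still between calls to the robot, and variables do not carry over. Pictures are saved under pics/ and viewed, at most 10 in all, crops included, and the job is handed in when it is done.

Besides the shell and the picture viewer there is one more tool, called after ">>>" as name(argument=value, ...), one argument or row to a line, values as JSON. jog_arm: Moves the arm, as the interface text tells. Shifts and turns lie within -1 to 1; 1 stands for 0.02 m of shift or 45 degrees of turn. Its arguments: {"type":"object","properties":{"plan":{"type":"array"},"grip_force":{"type":"number"}},"required":["plan"]}

```bash
ls; mkdir -p pics
cat > h.py <<'E'
import numpy as np, cv2
from scipy.spatial.transform import Rotation as R
from station import ctrl
def grab(name):
    o=ctrl.get_obs(); im,d=ctrl.get_image(name); np.savez(f'{name}.npz',im=im,d=d,p=o['tool_pos'],r=o['tool_rot']); return im,d,o
def cam(name,o=None):
    c=ctrl.camera_info(name); K=np.array(c['camera_matrix'])
    if 'T_tool_cam' in c:
        T=np.eye(4);T[:3,:3]=R.from_rotvec(o['tool_rot']).as_matrix();T[:3,3]=o['tool_pos']
        T=T@np.array(c['T_tool_cam'])
    else:
        W=np.eye(4);W[:3,:3]=R.from_rotvec(np.ravel(c['rvec'])).as_matrix();W[:3,3]=np.ravel(c['tvec']);T=np.linalg.inv(W)
    return K,c['k1'],T
def ray(name,uv,o=None):
    K,k1,T=cam(name,o)
    n=cv2.undistortPoints(np.array(uv,float).reshape(-1,1,2),K,np.array([k1,0,0,0.])).reshape(-1,2)
    return T[:3,3],np.c_[n,np.ones(len(n))]@T[:3,:3].T
def plane(name,uv,z,o=None):
    c,d=ray(name,uv,o); return c+d*((z-c[2])/d[:,2])[:,None]
def cloud(name,mask,d,o=None):
    v,u=np.nonzero(mask&(d>0)); c,r=ray(name,np.c_[u,v],o); return c+r*d[v,u][:,None]
def save(im,fn,s=1):
    cv2.imwrite('pics/'+fn,cv2.resize(im[...,::-1],None,fx=s,fy=s,interpolation=cv2.INTER_CUBIC))
E
python3 - <<'E'
from h import *
for n in('scene','side','wrist'):
    im,d,o=grab(n); save(im,n+'0.png'); K,k,T=cam(n,o); print(n,T.round(3).tolist(),K.round(0).tolist(),k)
print(o)
E
```

```text
pics
scene [[0.38, 0.717, -0.584, 1.379], [0.925, -0.284, 0.254, -0.339], [0.016, -0.637, -0.771, 1.171], [0.0, 0.0, 0.0, 1.0]] [[500.0, 0.0, 311.0], [0.0, 500.0, 200.0], [0.0, 0.0, 1.0]] -0.13229264461585363
side [[-0.984, -0.13, 0.126, 0.436], [-0.181, 0.714, -0.677, 0.859], [-0.002, -0.688, -0.725, 1.065], [0.0, 0.0, 0.0, 1.0]] [[381.0, 0.0, 320.0], [0.0, 381.0, 197.0], [0.0, 0.0, 1.0]] -0.042948358861230974
wrist [[1.0, 0.001, -0.003, 0.624], [-0.0, -0.961, -0.278, 0.071], [-0.003, 0.278, -0.961, 0.373], [0.0, 0.0, 0.0, 1.0]] [[294.0, 0.0, 318.0], [0.0, 294.0, 204.0], [0.0, 0.0, 1.0]] -0.0563661372999855
{'t': 0.1, 'q': array([-1.18978474e-01,  5.33201063e-02,  1.61414615e+00, -2.49855192e-05,
        1.47601628e+00, -1.18998653e-01]), 'dq': array([ 0.00237008, -0.00047683, -0.00397746, -0.00037054, -0.00055196,
       -0.00030134]), 'effort': array([ 6.14647306e-04, -3.94903493e+01, -3.71363103e+01, -4.52310599e-05,
        3.99340541e-03, -4.17574097e-05]), 'tool_pos': array([6.24389887e-01, 7.91944941e-05, 2.05874160e-01]), 'tool_rot': array([-2.22037646e+00, -2.22042657e+00,  1.86493943e-03]), 'contact_force': array([-0.9535906 , -0.52870187,  0.37382907]), 'wrist_torque': array([ 0.0124785 , -0.01078355,  0.00600046]), 'grip_force': 0.0, 'opening': 0.08514820787014045}
```

View pics/scene0.png

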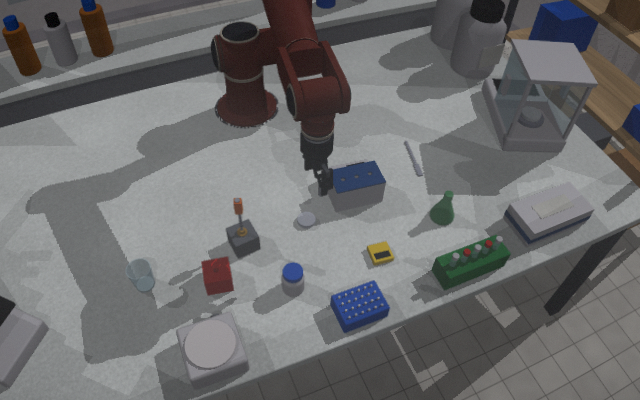

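View pics/side0.png

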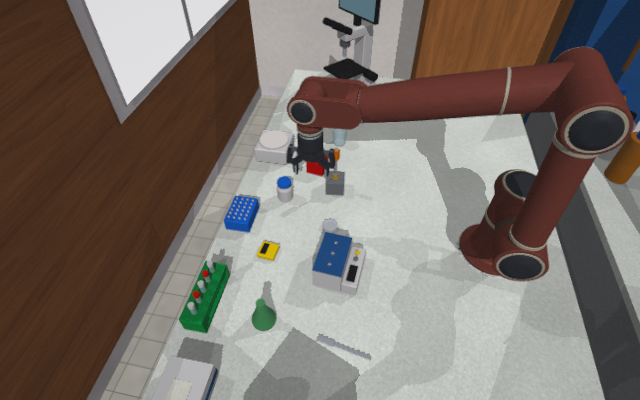

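The scene shows the rod with its orange handle at (238,205) in the grey holder at (242,238). The red look-alike is at (217,275), to be left alone. The heater's blue cover is at (357,177), and the side view has the heater at (335,258) and the grey holder at (335,183). I'll measure both and confirm them in one crop.

Run:
```python
from h import *
def ld(n):
    z=np.load(n+'.npz'); return z['im'],z['d']
for n,ro,rb in(('scene',(190,225,225,255),(155,200,320,395)),('side',(140,175,325,350),(225,285,305,358))):
    im,d=ld(n); hsv=cv2.cvtColor(im,cv2.COLOR_RGB2HSV)
    def sub(m,r):
        k=np.zeros(m.shape,bool);k[r[0]:r[1],r[2]:r[3]]=1; return m&k
    H,S,V=hsv[...,0].astype(int),hsv[...,1],hsv[...,2]
    mo=sub((H>4)&(H<20)&(S>120)&(V>80),ro); mb=sub((H>100)&(H<125)&(S>120),rb)
    P=cloud(n,mo,d); print(n,'orange',len(P),np.median(P,0).round(4),P.min(0).round(3),P.max(0).round(3), np.argwhere(mo).mean(0))
    P=cloud(n,mb,d); v,u=np.nonzero(mb)
    c=np.c_[u,v].astype(np.float32)
    print(' z', np.percentile(P[:,2],[5,50,95]).round(3))
    cn=max(cv2.findContours(mb.astype(np.uint8),cv2.RETR_EXTERNAL,cv2.CHAIN_APPROX_NONE)[0],key=cv2.contourArea)
    W=plane(n,cn.reshape(-1,2),.09)[:,:2]
    (cx,cy),(w,h),a=cv2.minAreaRect((W*1000).astype(np.float32)); print(' cover rect mm',cx,cy,w,h,a)
im,_=ld('scene'); save(im[130:300,190:410],'crop1.png',3.5)
im,_=ld('wrist');
```

```text
scene orange 22 [ 0.5769 -0.1864  0.1939] [ 0.567 -0.201  0.175] [ 0.582 -0.182  0.198] [202.95454545 239.04545455]
 z [0.085 0.089 0.093]
 cover rect mm 522.47900390625 175.10304260253906 147.4170379638672 87.15607452392578 84.71977996826172
side orange 54 [ 0.5688 -0.1821  0.1814] [ 0.557 -0.393  0.002] [ 0.584 -0.01   0.344] [154.35185185 336.42592593]
 z [0.087 0.09  0.093]
 cover rect mm 523.155517578125 176.60203552246094 149.11502075195312 87.64058685302734 84.52289581298828
```

View pics/crop1.png

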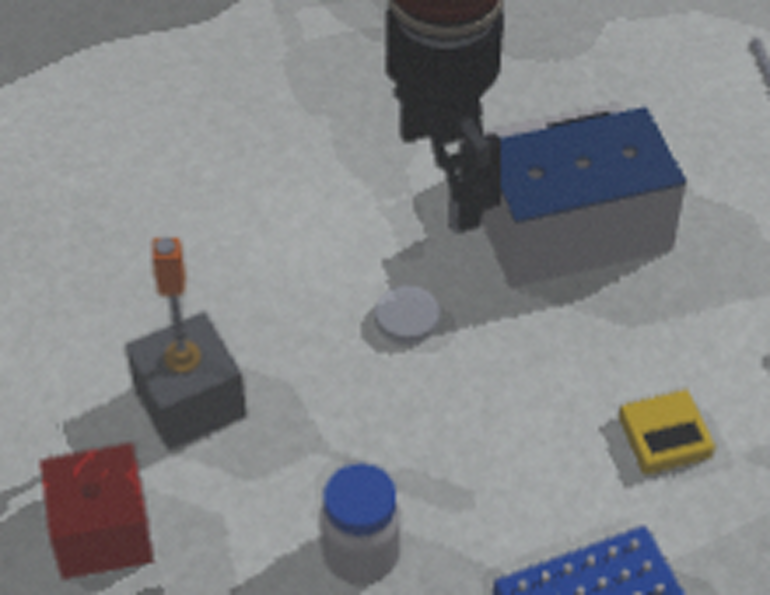

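View pics/wrist0.png

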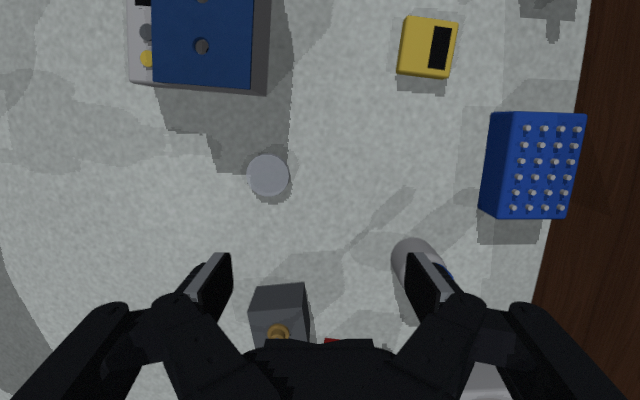

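The crop confirms it: the dark grey holder at scene (242,238) has the orange-handled rod standing in it, and the red block holds nothing. The heater is at about (0.523, 0.176) with yaw near -5.4°. Next I hover over the handle.

>>> jog_arm(
  plan=[
    [-1, -0.4, -1, 0, 0, 0, 1],
    [-1, -0.4, -1, 0, 0, 0, 1],
    [-1, -0.4, -1, 0, 0, 0, 1],
    [-1, -0.4, -0.5, 0, 0, 0, 1],
    [-1, -0.4, 0, 0, 0, 0, 1],
    [-1, -0.4, 0, 0, 0, 0, 1],
    [-1, -0.2, 0, 0, 0, 0, 1],
    [-1, 0, 0, 0, 0, 0, 1],
  ],
)

```text
t: 0.95
tool_pos: [0.5723, -0.1607, 0.2767]
tool_rot: [-2.221, -2.221, 0.0]
contact_force: [-0.3, -0.2, 0.3]
opening: 0.0856
grip_force: 0.0
```

>>> jog_arm(
  plan=[
    [-1, 0, 0, 0, 0, 0, 1],
    [-0.25, 0, 0, 0, 0, 0, 1],
    [0, 0, 0, 0, 0, 0, 1],
    [0, 0, 0, 0, 0, 0, 1],
  ],
)

```text
t: 1.35
tool_pos: [0.573, -0.1843, 0.2768]
tool_rot: [-2.221, -2.221, -0.0]
contact_force: [0.6, -1.1, -0.4]
opening: 0.0855
grip_force: 0.0
```

Run:
```python
from h import *
im,d,o=grab('wrist'); save(im,'w1.png'); print(o['tool_pos'],o['tool_rot'],o['t'])
hsv=cv2.cvtColor(im,cv2.COLOR_RGB2HSV);H,S,V=[hsv[...,i].astype(int) for i in range(3)]
m=(H>4)&(H<20)&(S>120)&(V>60)
n,l,st,c=cv2.connectedComponentsWithStats(m.astype(np.uint8))
for i in range(1,n):
    if st[i,4]>30: print(st[i],c[i], cloud('wrist',l==i,d,o).round(3).max(0) if (d[l==i]>0).any() else '')
```

```text
[ 0.57296317 -0.1843248   0.27677488] [-2.22054312e+00 -2.22140497e+00 -3.11999554e-04] 1.35
[305 186  27  37 503] [318.03180915 201.99005964] [ 0.584 -0.179  0.199]
```

View pics/w1.png

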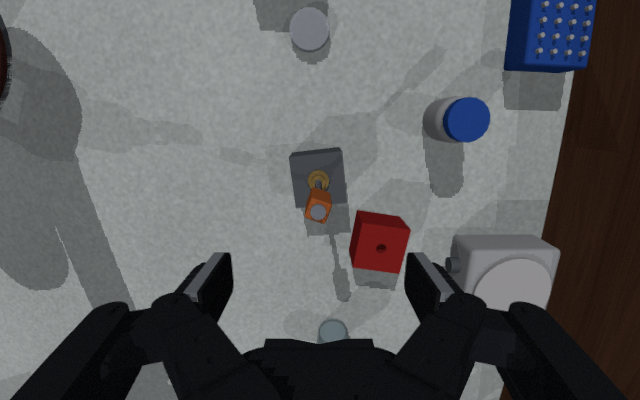

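The wrist image shows the handle top at (319,212), the stop at (319,182), and the red block clear at (380,242). I'll measure the handle's axis and yaw.

Run:
```python
from h import *
z=np.load('wrist.npz'); im,d=z['im'],z['d']; o=dict(tool_pos=z['p'],tool_rot=z['r'])
hsv=cv2.cvtColor(im,cv2.COLOR_RGB2HSV);H,S,V=[hsv[...,i].astype(int) for i in range(3)]
box=np.zeros(H.shape,bool);box[180:228,298:338]=1
m=(H>4)&(H<20)&(S>120)&(V>60)&box
m=cv2.morphologyEx(m.astype(np.uint8),cv2.MORPH_CLOSE,np.ones((9,9)))>0
P=cloud('wrist',m,d,o)
top=P[P[:,2]>.19]; 
print(len(P),len(top),np.median(top,0))
print(cv2.minAreaRect((top[:,:2]*1000).astype(np.float32)))
cn=max(cv2.findContours(m.astype(np.uint8),0,cv2.CHAIN_APPROX_NONE)[0],key=cv2.contourArea).reshape(-1,2)
print('hull',cv2.approxPolyDP(cv2.convexHull(cn),1.5,True).reshape(-1,2).tolist())
# V channel split: bright top
Vt=V[m]; print(np.percentile(Vt,[5,25,50,75,95]))
save(im[165:240,280:360],'c2.png',7)
# rod base/stop: yellow
```

```text
636 305 [ 0.57193488 -0.18626543  0.19667569]
((571.6486206054688, -190.3924102783203), (19.284502029418945, 19.61945152282715), 70.68231201171875)
hull [[311, 180], [325, 180], [327, 183], [331, 206], [324, 222], [305, 216]]
[ 61.8  94.   98.  118.  135. ]
```

View pics/c2.png

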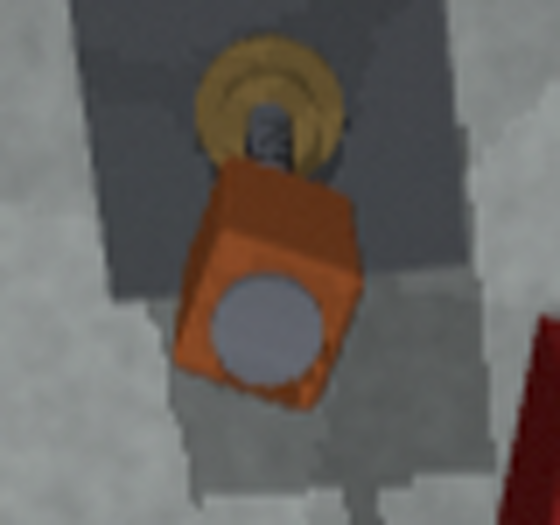

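The enlarged handle top face has yaw of about -20°, centred near (0.5717, -0.190). I'll align, check the rod-top ray, then descend.

>>> jog_arm(
  plan=[
    [-0.26, -0.06, 0, 0, 0, 0, 1],
    [0, 0, 0, 0, 0, 0.15, 1],
    [0, 0, 0, 0, 0, 0.15, 1],
    [0, 0, 0, 0, 0, 0.14, 1],
    [0, 0, 1, 0, 0, 0, 1],
    [0, 0, 0, 0, 0, 0, 1],
    [0, 0, 0, 0, 0, 0, 1],
  ],
)

```text
t: 2.1
tool_pos: [0.5715, -0.1898, 0.2566]
tool_rot: [-2.569, -1.807, 0.001]
contact_force: [-0.2, -0.3, -0.4]
opening: 0.0856
grip_force: 0.0
```

Run:
```python
from h import *
print(plane('wrist',[[318.3,212.1]],.2,dict(tool_pos=np.load('wrist.npz')['p'],tool_rot=np.load('wrist.npz')['r'])))
im,d,o=grab('wrist'); print(o['tool_pos'],o['t'])
hsv=cv2.cvtColor(im,cv2.COLOR_RGB2HSV);H,S,V=[hsv[...,i].astype(int) for i in range(3)]
box=np.zeros(H.shape,bool);box[150:260,250:390]=1
m=(H>4)&(H<20)&(S>120)&(V>60)&box
m=cv2.morphologyEx(m.astype(np.uint8),cv2.MORPH_CLOSE,np.ones((15,15)))
P=cloud('wrist',m>0,d,o); top=P[P[:,2]>.192]; 
Rm=R.from_rotvec(o['tool_rot']).as_matrix()
q=(top-o['tool_pos'])@Rm
(c,s,a)=cv2.minAreaRect((q[:,:2]*1000).astype(np.float32)); print('top in tool mm',c,s,a, np.percentile(q[:,:2],[3,97],axis=0)*1000)
print('tool x,y in world',Rm[:,0].round(3),Rm[:,1].round(3))
# wells from scene+side
for n in('scene','side'):
    z=np.load(n+'.npz')['im']; print(n)
    h=cv2.cvtColor(z,cv2.COLOR_RGB2HSV); mb=((h[...,0]>100)&(h[...,0]<125)&(h[...,1]>120)).astype(np.uint8)
    r=(155,200,320,395) if n=='scene' else (225,285,305,358)
    k=np.zeros_like(mb);k[r[0]:r[1],r[2]:r[3]]=mb[r[0]:r[1],r[2]:r[3]]
    cs,hi=cv2.findContours(k,cv2.RETR_CCOMP,cv2.CHAIN_APPROX_NONE)
    for c_,h_ in zip(cs,hi[0]):
        if h_[3]>=0 and len(c_)>4: uv=c_.reshape(-1,2).mean(0); print(uv.round(1),plane(n,[uv],.09).round(4))
```

```text
[[ 0.57209525 -0.19121548  0.2       ]]
[ 0.57147515 -0.18984085  0.25658939] 2.1
top in tool mm (-0.4365234375, 0.5635585784912109) (19.644468307495117, 19.31095314025879) 89.68362426757812 [[-8.81966405 -8.38217902]
 [ 8.76431215 10.22048504]]
tool x,y in world [0.338 0.941 0.   ] [ 0.941 -0.338 -0.001]
scene
[373.5 179.2] [[0.5532 0.2173 0.09  ]]
[342.7 178.8] [[0.5187 0.134  0.09  ]]
[356.1 176. ] [[0.5232 0.1751 0.09  ]]
[376.5 172. ] [[0.5309 0.2386 0.09  ]]
[369.6 172.6] [[0.5254 0.2183 0.09  ]]
[374.5 167. ] [[0.5106 0.2424 0.09  ]]
[370.5 165. ] [[0.4989 0.2349 0.09  ]]
[364.  164.5] [[0.4899 0.2176 0.09  ]]
side
[329.2 264.1] [[0.5264 0.2188 0.09  ]]
[332.5 253.1] [[0.523 0.177 0.09 ]]
[335.7 242.7] [[0.5194 0.1358 0.09  ]]
```

Well centred. Descend and grip.

>>> jog_arm(
  plan=[
    [0, 0, 1, 0, 0, 0, 1],
    [0, 0, 1, 0, 0, 0, 1],
    [0, 0, 1, 0, 0, 0, 1],
    [0, 0, 1, 0, 0, 0, 1],
    [0, 0, 0.6, 0, 0, 0, 1],
    [0, 0, 0.4, 0, 0, 0, 1],
    [0, 0, 0, 0, 0, 0, 1],
    [0, 0, 0, 0, 0, 0, 1],
  ],
  grip_force=50,
)

```text
t: 2.95
tool_pos: [0.5724, -0.1904, 0.1581]
tool_rot: [2.569, 1.806, 0.001]
contact_force: [0.2, 0.5, 0.7]
opening: 0.0858
grip_force: 0.0
```

>>> jog_arm(
  plan=[
    [0, 0, 0, 0, 0, 0, -0.3],
    [0, 0, 0, 0, 0, 0, -0.6],
    [0, 0, 0, 0, 0, 0, -1],
    [0, 0, 0, 0, 0, 0, -1],
    [0, 0, 0, 0, 0, 0, -1],
    [0, 0, 0, 0, 0, 0, -1],
    [0, 0, 0, 0, 0, 0, -1],
    [0, 0, 0, 0, 0, 0, -1],
  ],
)

```text
t: 3.75
tool_pos: [0.5719, -0.1903, 0.1572]
tool_rot: [2.57, 1.806, 0.0]
contact_force: [-0.9, -1.2, 0.3]
opening: 0.0187
grip_force: 54.7
```

>>> jog_arm(
  plan=[
    [0, 0, -0.4, 0, 0, 0, -1],
    [0, 0, -1, 0, 0, 0, -1],
    [0, 0, -1, 0, 0, 0, -1],
    [0, 0, -1, 0, 0, 0, -1],
    [0, 0, -1, 0, 0, 0, -1],
    [0, 0, -0.6, 0, 0, -0.15, -1],
    [0, 0, 0, 0, 0, -0.15, -1],
    [0, 0, 0, 0, 0, -0.14, -1],
  ],
)

```text
t: 4.55
tool_pos: [0.5719, -0.1902, 0.258]
tool_rot: [2.216, 2.226, 0.0]
contact_force: [-0.7, -0.6, -1.9]
opening: 0.0184
grip_force: 54.5
```

>>> jog_arm(
  plan=[
    [0.8, -0.1, 0, 0, 0, 0, -1],
    [1, -0.3, 0, 0, 0, 0, -1],
    [1, -0.3, 0, 0, 0, 0, -1],
    [1, -0.3, 0, 0, 0, 0, -1],
    [1, -0.3, 0, 0, 0, 0, -1],
    [1, -0.3, 0, 0, 0, 0, -1],
    [1, -0.3, 0, 0, 0, 0, -1],
    [1, -0.3, 0, 0, 0, 0, -1],
  ],
)

```text
t: 5.35
tool_pos: [0.5267, -0.0319, 0.2571]
tool_rot: [2.221, 2.222, 0.0]
contact_force: [-0.3, 0.1, -1.2]
opening: 0.0185
grip_force: 54.5
```

>>> jog_arm(
  plan=[
    [1, -0.3, 0, 0, 0, 0, -1],
    [1, -0.1, 0, 0, 0, 0, -1],
    [1, 0, 0, 0, 0, 0, -1],
    [1, 0, 0, 0, 0, 0, -1],
    [1, 0, 0, 0, 0, 0, -1],
    [1, 0, 0, 0, 0, 0, -1],
    [1, 0, 0, 0, 0, 0, -1],
    [0.45, 0, 0, 0, 0, 0, -1],
  ],
)

```text
t: 6.15
tool_pos: [0.5187, 0.1172, 0.2571]
tool_rot: [-2.219, -2.224, -0.001]
contact_force: [-0.2, 0.3, -1.2]
opening: 0.0187
grip_force: 54.5
```

>>> jog_arm(
  plan=[
    [0, 0, 0, 0, 0, 0, -1],
    [0, 0, 0, 0, 0, 0, -1],
    [0, 0, 0, 0, 0, 0, -1],
  ],
)

```text
t: 6.45
tool_pos: [0.5197, 0.1143, 0.257]
tool_rot: [2.222, 2.22, -0.0]
contact_force: [0.3, 0.1, -1.2]
opening: 0.0187
grip_force: 54.5
```

Run:
```python
from h import *
im,d,o=grab('wrist'); save(im,'w2.png'); print(o)
s,_,_=grab('scene');a,_,_=grab('side')
A=cv2.resize(s[110:230,290:410],(400,400));B=cv2.resize(a[190:310,275:395],(400,400)); save(np.hstack([A,B]),'ss2.png')
```

```text
{'t': 6.45, 'q': array([ 7.67163331e-02, -1.95992751e-01,  1.76630679e+00, -3.04251560e-04,
        1.57126620e+00,  7.75046776e-02]), 'dq': array([-0.0084242 ,  0.00227912, -0.00261035,  0.00043505, -0.00055083,
        0.00025055]), 'effort': array([ 3.50832101e-01, -2.98459733e+01, -3.84310877e+01,  1.16131915e-02,
        4.30504238e-03,  4.82765099e-04]), 'tool_pos': array([0.51968309, 0.11427276, 0.25703067]), 'tool_rot': array([ 2.22214791e+00,  2.22039646e+00, -2.96071925e-04]), 'contact_force': array([ 0.33410007,  0.14757637, -1.20617484]), 'wrist_torque': array([-0.02392748, -0.0155276 , -0.00237114]), 'grip_force': 54.50180411338806, 'opening': 0.018698912259764153}
```

View pics/w2.png

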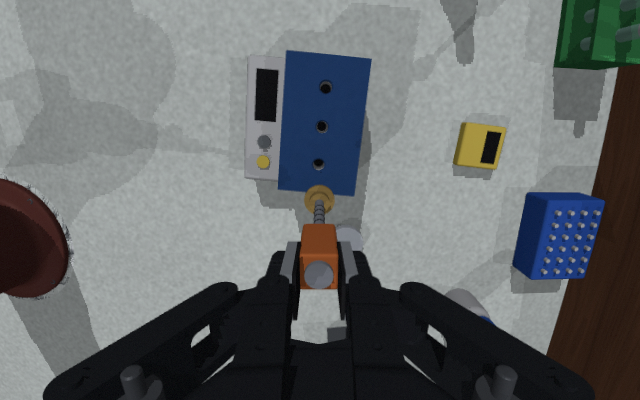

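View pics/ss2.png

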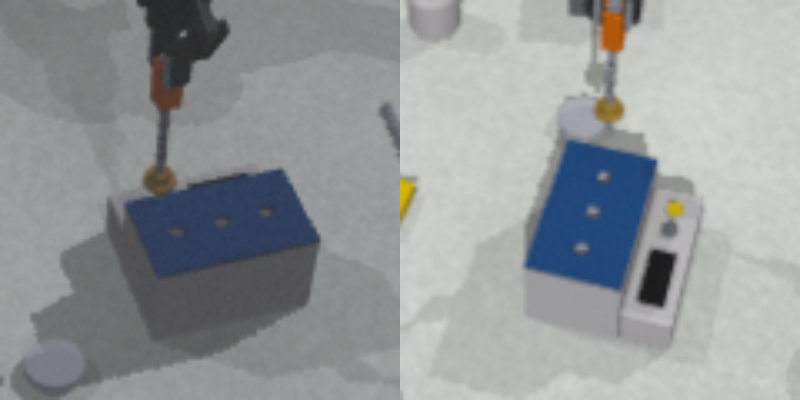

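The wrist view shows the wells at (326,88), (321,127) and (319,163), with the stop at (319,199). The rod is upright and its stop is at the bottom. I'll locate the wells relative to the rod.

```bash
cat > wells.py <<'E'
from h import *
def wells(im,o,pred=None):
    h=cv2.cvtColor(im,cv2.COLOR_RGB2HSV); mb=((h[...,0]>100)&(h[...,0]<125)&(h[...,1]>120)).astype(np.uint8)
    n,l,st,c=cv2.connectedComponentsWithStats(mb[:,:450]); i=1+st[1:,4].argmax(); k=(l==i).astype(np.uint8)
    cs,hi=cv2.findContours(k,cv2.RETR_CCOMP,cv2.CHAIN_APPROX_NONE); out=[]
    for c_,h_ in zip(cs,hi[0]):
        if h_[3]>=0 and cv2.contourArea(c_)>40:
            (x,y),s,a=cv2.fitEllipse(c_); out.append(((x,y),s,plane('wrist',[(x,y)],.09,o)[0]))
    W=plane('wrist',max(cs,key=cv2.contourArea).reshape(-1,2),.09,o)[:,:2]
    return out,cv2.minAreaRect((W*1000).astype(np.float32))
E
python3 - <<'E'
from wells import *
z=np.load('wrist.npz'); im,d=z['im'],z['d']; o=dict(tool_pos=z['p'],tool_rot=z['r'])
w,r=wells(im,o); [print(np.round(a,1),np.round(s,1),p.round(4)) for a,s,p in w]; print(r)
h=cv2.cvtColor(im,cv2.COLOR_RGB2HSV); m=(h[...,0]>14)&(h[...,0]<28)&(h[...,1]>90); m[:180]=0;m[216:]=0;m[:,:300]=0;m[:,340:]=0
v,u=np.nonzero(m); print('stop px',u.min(),u.max(),v.min(),v.max(),plane('wrist',[((u.min()+u.max())/2,v.min())],.164,o), np.median(cloud('wrist',m,d,o),0))
for n,ro in(('scene',None),('side',None)):
    q=np.load(n+'.npz'); h=cv2.cvtColor(q['im'],cv2.COLOR_RGB2HSV); m=(h[...,0]>14)&(h[...,0]<28)&(h[...,1]>90)
    r=(155,172,325,348) if n=='scene' else (215,230,328,346)
    k=np.zeros_like(m);k[r[0]:r[1],r[2]:r[3]]=m[r[0]:r[1],r[2]:r[3]]
    v,u=np.nonzero(k); c=((u.min()+u.max())/2,(v.min()+v.max())/2); print(n,c,u.min(),u.max(),v.min(),v.max(),plane(n,[c],.165))
E
```

```text
[318.1 164.7] [11.6 12.5] [0.5187 0.1354 0.09  ]
[321.8 126.8] [13.  13.2] [0.5227 0.1775 0.09  ]
[325.6  86.5] [12.8 13.2] [0.5267 0.2196 0.09  ]
((522.6922607421875, 177.58392333984375), (149.01768493652344, 89.24076843261719), 84.53626251220703)
stop px 304 333 185 212 [[0.51912388 0.12807912 0.164     ]] [0.51957463 0.11827091 0.1646189 ]
scene (np.float64(338.0), np.float64(163.5)) 334 342 160 167 [[0.52161871 0.1129433  0.165     ]]
side (np.float64(337.5), np.float64(222.5)) 334 341 219 226 [[0.5192096  0.11470638 0.165     ]]
```

>>> jog_arm(
  plan=[
    [0.5, -0.03, 0, 0, 0, 0, -1],
    [0.5, 0, 0, 0, 0, 0, -1],
    [0.05, 0, 0.2, 0, 0, 0, -1],
    [0, 0, 0.7, 0, 0, 0, -1],
    [0, 0, 0.7, 0, 0, 0, -1],
    [0, 0, 0.5, 0, 0, 0, -1],
    [0, 0, 0.2, 0, 0, 0, -1],
    [0, 0, 0, 0, 0, 0, -1],
  ],
)

```text
t: 7.4
tool_pos: [0.5185, 0.1356, 0.2095]
tool_rot: [-2.221, -2.22, 0.003]
contact_force: [0.2, -0.2, -0.2]
opening: 0.0186
grip_force: 54.5
```

>>> jog_arm(
  plan=[
    [0, 0, 0, 0, 0, 0, -1],
    [0, 0, 0.1, 0, 0, 0, -1],
    [0, 0, 0.1, 0, 0, 0, -1],
    [0, 0, 0.1, 0, 0, 0, -1],
    [0, 0, 0, 0, 0, 0, -1],
  ],
)

```text
t: 7.9
tool_pos: [0.519, 0.1358, 0.2047]
tool_rot: [-2.221, -2.221, 0.001]
contact_force: [0.0, 0.7, -0.8]
opening: 0.0185
grip_force: 54.5
```

>>> jog_arm(
  plan=[
    [0, 0, 0.1, 0, 0, 0, -1],
    [0, 0, 0.1, 0, 0, 0, -1],
    [0, 0, 0.1, 0, 0, 0, -1],
    [0, 0, 0, 0, 0, 0, -1],
  ],
)

```text
t: 8.3
tool_pos: [0.5189, 0.1358, 0.1985]
tool_rot: [-2.221, -2.221, 0.001]
contact_force: [0.0, -0.2, -0.9]
opening: 0.0186
grip_force: 54.5
```

>>> jog_arm(
  plan=[
    [0, 0, 0.1, 0, 0, 0, -1],
    [0, 0, 0.1, 0, 0, 0, -1],
    [0, 0, 0.1, 0, 0, 0, -1],
    [0, 0, 0, 0, 0, 0, -1],
  ],
)

```text
t: 8.7
tool_pos: [0.5189, 0.1358, 0.1925]
tool_rot: [-2.221, -2.221, 0.001]
contact_force: [-0.4, 0.0, -0.5]
opening: 0.0185
grip_force: 54.5
```

>>> jog_arm(
  plan=[
    [0, 0, 0.1, 0, 0, 0, -1],
    [0, 0, 0.1, 0, 0, 0, -1],
    [0, 0, 0.1, 0, 0, 0, -1],
    [0, 0, 0, 0, 0, 0, -1],
  ],
)

```text
t: 9.1
tool_pos: [0.5191, 0.1358, 0.1868]
tool_rot: [-2.221, -2.221, 0.0]
contact_force: [0.1, -0.1, -0.9]
opening: 0.0183
grip_force: 54.6
```

In the well with no side load. I'll go to just short of the cap depth, then in small steps.

>>> jog_arm(
  plan=[
    [0, 0, 0.1, 0, 0, 0, -1],
    [0, 0, 0.1, 0, 0, 0, -1],
    [0, 0, 0, 0, 0, 0, -1],
  ],
)

```text
t: 9.4
tool_pos: [0.5193, 0.1358, 0.183]
tool_rot: [2.221, 2.221, 0.0]
contact_force: [-0.9, 1.1, 0.5]
opening: 0.0181
grip_force: 54.7
```

>>> jog_arm(
  plan=[
    [0, 0, 0.03, 0, 0, 0, -1],
    [0, 0, 0.03, 0, 0, 0, -1],
    [0, 0, 0, 0, 0, 0, -1],
  ],
)

```text
t: 9.7
tool_pos: [0.5193, 0.1358, 0.1819]
tool_rot: [2.221, 2.221, 0.0]
contact_force: [0.5, -0.3, 2.5]
opening: 0.0184
grip_force: 54.8
```

>>> jog_arm(
  plan=[
    [0, 0, 0.03, 0, 0, 0, -1],
    [0, 0, 0.03, 0, 0, 0, -1],
    [0, 0, 0, 0, 0, 0, -1],
  ],
)

```text
t: 10.0
tool_pos: [0.5193, 0.1358, 0.1806]
tool_rot: [2.221, 2.221, 0.0]
contact_force: [-0.4, -0.3, 0.8]
opening: 0.0186
grip_force: 54.8
```

>>> jog_arm(
  plan=[
    [0, 0, 0.03, 0, 0, 0, -1],
    [0, 0, 0.03, 0, 0, 0, -1],
    [0, 0, 0, 0, 0, 0, -1],
  ],
)

```text
t: 10.3
tool_pos: [0.5192, 0.1358, 0.1793]
tool_rot: [2.221, 2.221, 0.0]
contact_force: [0.1, 0.6, 0.9]
opening: 0.0184
grip_force: 54.8
```

>>> jog_arm(
  plan=[
    [0, 0, 0.03, 0, 0, 0, -1],
    [0, 0, 0.03, 0, 0, 0, -1],
    [0, 0, 0, 0, 0, 0, -1],
  ],
)

```text
t: 10.6
tool_pos: [0.5192, 0.1358, 0.1781]
tool_rot: [2.221, 2.221, 0.0]
contact_force: [0.3, -0.4, 0.5]
opening: 0.0183
grip_force: 54.8
```

>>> jog_arm(
  plan=[
    [0, 0, 0.03, 0, 0, 0, -1],
    [0, 0, 0.03, 0, 0, 0, -1],
    [0, 0, 0, 0, 0, 0, -1],
  ],
)

```text
t: 10.9
tool_pos: [0.5193, 0.1358, 0.1773]
tool_rot: [2.221, 2.221, 0.0]
contact_force: [-0.5, -0.8, 3.4]
opening: 0.0183
grip_force: 55.0
```

>>> jog_arm(
  plan=[
    [0, 0, 0.03, 0, 0, 0, -1],
    [0, 0, 0, 0, 0, 0, -1],
  ],
)

```text
t: 11.1
tool_pos: [0.5195, 0.1359, 0.1773]
tool_rot: [2.221, 2.221, 0.001]
contact_force: [-0.4, 0.5, 5.6]
opening: 0.0184
grip_force: 55.4
```

>>> jog_arm(
  plan=[
    [0, 0, 0.03, 0, 0, 0, -1],
    [0, 0, 0, 0, 0, 0, -1],
  ],
)

```text
t: 11.3
tool_pos: [0.5197, 0.1359, 0.1773]
tool_rot: [2.221, 2.221, 0.002]
contact_force: [-0.7, 0.6, 6.9]
opening: 0.0184
grip_force: 55.6
```

>>> jog_arm(
  plan=[
    [0, 0, 0.03, 0, 0, 0, -1],
    [0, 0, 0, 0, 0, 0, -1],
  ],
)

```text
t: 11.5
tool_pos: [0.5198, 0.1359, 0.1773]
tool_rot: [2.221, 2.221, 0.002]
contact_force: [-2.3, -0.8, 10.1]
opening: 0.0186
grip_force: 55.8
```

Force rises at 27.9 mm depth, so well 0 holds a vial. I'll lift out and try well 1.

>>> jog_arm(
  plan=[
    [0, 0, -0.2, 0, 0, 0, -1],
    [0, 0, -0.5, 0, 0, 0, -1],
    [0, 0, -0.7, 0, 0, 0, -1],
    [0, 0, -0.6, 0, 0, 0, -1],
    [0, 0, -0.3, 0, 0, 0, -1],
    [0, 0, 0, 0, 0, 0, -1],
    [0, 0, 0, 0, 0, 0, -1],
  ],
)

```text
t: 12.2
tool_pos: [0.5191, 0.1358, 0.2211]
tool_rot: [-2.221, -2.221, 0.0]
contact_force: [-0.0, 1.1, -1.4]
opening: 0.0184
grip_force: 54.5
```

>>> jog_arm(
  plan=[
    [0.5, 0.1, 0, 0, 0, 0, -1],
    [0.7, 0.1, 0, 0, 0, 0, -1],
    [0.6, 0, 0, 0, 0, 0, -1],
    [0.27, 0, 0, 0, 0, 0, -1],
    [0, 0, 0, 0, 0, 0, -1],
    [0, 0, 0, 0, 0, 0, -1],
    [0, 0, 0, 0, 0, 0, -1],
  ],
)

```text
t: 12.9
tool_pos: [0.5231, 0.177, 0.2212]
tool_rot: [2.222, 2.221, -0.0]
contact_force: [0.1, -0.6, 0.1]
opening: 0.0182
grip_force: 54.5
```

>>> jog_arm(
  plan=[
    [0, 0, 0.4, 0, 0, 0, -1],
    [0, 0, 0.3, 0, 0, 0, -1],
    [0, 0, 0.1, 0, 0, 0, -1],
    [0, 0, 0.1, 0, 0, 0, -1],
    [0, 0, 0.1, 0, 0, 0, -1],
    [0, 0, 0, 0, 0, 0, -1],
  ],
)

```text
t: 13.5
tool_pos: [0.5231, 0.1772, 0.2009]
tool_rot: [-2.221, -2.221, 0.001]
contact_force: [1.0, -0.5, -1.0]
opening: 0.0186
grip_force: 54.5
```

>>> jog_arm(
  plan=[
    [0, 0, 0.1, 0, 0, 0, -1],
    [0, 0, 0.1, 0, 0, 0, -1],
    [0, 0, 0.1, 0, 0, 0, -1],
    [0, 0, 0, 0, 0, 0, -1],
  ],
)

```text
t: 13.9
tool_pos: [0.5229, 0.1772, 0.1947]
tool_rot: [-2.221, -2.221, 0.001]
contact_force: [-0.3, -0.9, -1.0]
opening: 0.0185
grip_force: 54.5
```

>>> jog_arm(
  plan=[
    [0, 0, 0.1, 0, 0, 0, -1],
    [0, 0, 0.1, 0, 0, 0, -1],
    [0, 0, 0.1, 0, 0, 0, -1],
    [0, 0, 0.1, 0, 0, 0, -1],
    [0, 0, 0, 0, 0, 0, -1],
  ],
)

```text
t: 14.4
tool_pos: [0.5229, 0.1772, 0.1867]
tool_rot: [-2.221, -2.221, 0.001]
contact_force: [-0.1, 0.2, -1.3]
opening: 0.0185
grip_force: 54.5
```

>>> jog_arm(
  plan=[
    [0, 0, 0.05, 0, 0, 0, -1],
    [0, 0, 0.03, 0, 0, 0, -1],
    [0, 0, 0, 0, 0, 0, -1],
  ],
)

```text
t: 14.7
tool_pos: [0.5232, 0.1772, 0.1855]
tool_rot: [-2.221, -2.221, 0.0]
contact_force: [-0.6, 0.8, -0.3]
opening: 0.0188
grip_force: 54.5
```

>>> jog_arm(
  plan=[
    [0, 0, 0.04, 0, 0, 0, -1],
    [0, 0, 0.03, 0, 0, 0, -1],
    [0, 0, 0, 0, 0, 0, -1],
  ],
)

```text
t: 15.0
tool_pos: [0.5231, 0.1772, 0.1841]
tool_rot: [-2.221, -2.221, 0.0]
contact_force: [0.6, -0.2, -1.1]
opening: 0.0185
grip_force: 54.5
```

>>> jog_arm(
  plan=[
    [0, 0, 0.05, 0, 0, 0, -1],
    [0, 0, 0.05, 0, 0, 0, -1],
    [0, 0, 0, 0, 0, 0, -1],
  ],
)

```text
t: 15.3
tool_pos: [0.523, 0.1772, 0.1819]
tool_rot: [-2.221, -2.221, 0.001]
contact_force: [-0.7, 0.1, -1.2]
opening: 0.0185
grip_force: 54.5
```

>>> jog_arm(
  plan=[
    [0, 0, 0.05, 0, 0, 0, -1],
    [0, 0, 0.03, 0, 0, 0, -1],
    [0, 0, 0, 0, 0, 0, -1],
  ],
)

```text
t: 15.6
tool_pos: [0.5231, 0.1772, 0.1805]
tool_rot: [-2.221, -2.221, 0.0]
contact_force: [-0.2, -0.6, -0.9]
opening: 0.0186
grip_force: 54.5
```

>>> jog_arm(
  plan=[
    [0, 0, 0.04, 0, 0, 0, -1],
    [0, 0, 0.03, 0, 0, 0, -1],
    [0, 0, 0, 0, 0, 0, -1],
  ],
)

```text
t: 15.9
tool_pos: [0.5231, 0.1772, 0.1791]
tool_rot: [-2.221, -2.221, 0.0]
contact_force: [-0.5, 0.9, -1.0]
opening: 0.0187
grip_force: 54.5
```

>>> jog_arm(
  plan=[
    [0, 0, 0.04, 0, 0, 0, -1],
    [0, 0, 0.03, 0, 0, 0, -1],
    [0, 0, 0, 0, 0, 0, -1],
  ],
)

```text
t: 16.2
tool_pos: [0.5231, 0.1772, 0.1776]
tool_rot: [-2.221, -2.221, 0.0]
contact_force: [-0.3, -0.8, -1.1]
opening: 0.0189
grip_force: 54.5
```

>>> jog_arm(
  plan=[
    [0, 0, 0.04, 0, 0, 0, -1],
    [0, 0, 0.03, 0, 0, 0, -1],
    [0, 0, 0, 0, 0, 0, -1],
  ],
)

```text
t: 16.5
tool_pos: [0.5234, 0.1773, 0.1769]
tool_rot: [2.221, 2.221, 0.001]
contact_force: [-0.1, 0.5, 0.8]
opening: 0.0186
grip_force: 54.8
```

>>> jog_arm(
  plan=[
    [0, 0, 0.04, 0, 0, 0, -1],
    [0, 0, 0.03, 0, 0, 0, -1],
    [0, 0, 0, 0, 0, 0, -1],
  ],
)

```text
t: 16.8
tool_pos: [0.5233, 0.1772, 0.1751]
tool_rot: [2.221, 2.221, 0.001]
contact_force: [0.3, 0.2, 2.1]
opening: 0.0183
grip_force: 54.8
```

>>> jog_arm(
  plan=[
    [0, 0, 0.05, 0, 0, 0, -1],
    [0, 0, 0.05, 0, 0, 0, -1],
    [0, 0, 0, 0, 0, 0, -1],
  ],
)

```text
t: 17.1
tool_pos: [0.5232, 0.1772, 0.1728]
tool_rot: [2.221, 2.221, 0.0]
contact_force: [0.6, -0.1, 0.6]
opening: 0.0186
grip_force: 54.7
```

Past 32 mm with only stop friction, so well 1 is empty. I'll go on to the floor.

>>> jog_arm(
  plan=[
    [0, 0, 0.1, 0, 0, 0, -1],
    [0, 0, 0.1, 0, 0, 0, -1],
    [0, 0, 0.1, 0, 0, 0, -1],
    [0, 0, 0.1, 0, 0, 0, -1],
    [0, 0, 0.1, 0, 0, 0, -1],
    [0, 0, 0, 0, 0, 0, -1],
  ],
)

```text
t: 17.7
tool_pos: [0.523, 0.1772, 0.1625]
tool_rot: [-2.221, -2.221, 0.001]
contact_force: [-0.0, 0.1, 1.5]
opening: 0.0187
grip_force: 54.7
```

>>> jog_arm(
  plan=[
    [0, 0, 0.1, 0, 0, 0, -1],
    [0, 0, 0.1, 0, 0, 0, -1],
    [0, 0, 0.1, 0, 0, 0, -1],
    [0, 0, 0.1, 0, 0, 0, -1],
    [0, 0, 0.05, 0, 0, 0, -1],
    [0, 0, 0, 0, 0, 0, -1],
  ],
)

```text
t: 18.3
tool_pos: [0.5231, 0.1772, 0.1536]
tool_rot: [-2.221, -2.221, 0.0]
contact_force: [1.4, 0.4, 1.1]
opening: 0.0183
grip_force: 54.6
```

>>> jog_arm(
  plan=[
    [0, 0, 0.05, 0, 0, 0, -1],
    [0, 0, 0.05, 0, 0, 0, -1],
    [0, 0, 0, 0, 0, 0, -1],
  ],
)

```text
t: 18.6
tool_pos: [0.5231, 0.1772, 0.1519]
tool_rot: [-2.221, -2.221, 0.0]
contact_force: [0.6, -0.0, 0.5]
opening: 0.0186
grip_force: 54.8
```

>>> jog_arm(
  plan=[
    [0, 0, 0.05, 0, 0, 0, -1],
    [0, 0, 0.05, 0, 0, 0, -1],
    [0, 0, 0, 0, 0, 0, -1],
  ],
)

```text
t: 18.9
tool_pos: [0.5231, 0.1772, 0.1498]
tool_rot: [-2.221, -2.221, 0.0]
contact_force: [0.3, 0.3, 0.9]
opening: 0.0186
grip_force: 54.7
```

>>> jog_arm(
  plan=[
    [0, 0, 0.04, 0, 0, 0, -1],
    [0, 0, 0.03, 0, 0, 0, -1],
    [0, 0, 0, 0, 0, 0, -1],
  ],
)

```text
t: 19.2
tool_pos: [0.5234, 0.1773, 0.1493]
tool_rot: [2.221, 2.221, 0.001]
contact_force: [-1.0, -0.6, 5.3]
opening: 0.0186
grip_force: 55.3
```

>>> jog_arm(
  plan=[
    [0, 0, 0.04, 0, 0, 0, -1],
    [0, 0, 0.03, 0, 0, 0, -1],
    [0, 0, 0, 0, 0, 0, -1],
  ],
)

```text
t: 19.5
tool_pos: [0.5238, 0.1774, 0.1493]
tool_rot: [2.221, 2.221, 0.002]
contact_force: [-2.0, -0.2, 10.0]
opening: 0.0185
grip_force: 55.9
```

>>> jog_arm(
  plan=[
    [0, 0, 0.04, 0, 0, 0, -1],
    [0, 0, 0, 0, 0, 0, -1],
  ],
)

```text
t: 19.7
tool_pos: [0.5241, 0.1775, 0.1493]
tool_rot: [2.221, 2.221, 0.003]
contact_force: [-2.8, -1.5, 12.4]
opening: 0.0185
grip_force: 56.2
```

Bottomed at 56 mm. Hold for over a second, ease the press, then open.

>>> jog_arm(
  plan=[
    [0, 0, 0, 0, 0, 0, -1],
    [0, 0, 0, 0, 0, 0, -1],
    [0, 0, 0, 0, 0, 0, -1],
    [0, 0, 0, 0, 0, 0, -1],
    [0, 0, 0, 0, 0, 0, -1],
    [0, 0, 0, 0, 0, 0, -1],
    [0, 0, 0, 0, 0, 0, -1],
    [0, 0, 0, 0, 0, 0, -1],
  ],
)

```text
t: 20.5
tool_pos: [0.524, 0.1774, 0.1492]
tool_rot: [2.221, 2.221, 0.003]
contact_force: [-2.9, -0.2, 12.7]
opening: 0.0188
grip_force: 56.2
```

>>> jog_arm(
  plan=[
    [0, 0, 0, 0, 0, 0, -1],
    [0, 0, 0, 0, 0, 0, -1],
    [0, 0, 0, 0, 0, 0, -1],
    [0, 0, 0, 0, 0, 0, -1],
    [0, 0, 0, 0, 0, 0, -1],
    [0, 0, -0.05, 0, 0, 0, -1],
    [0, 0, -0.02, 0, 0, 0, -1],
    [0, 0, 0, 0, 0, 0, -1],
  ],
)

```text
t: 21.3
tool_pos: [0.5237, 0.1774, 0.1493]
tool_rot: [2.221, 2.221, 0.002]
contact_force: [-1.5, 0.4, 7.9]
opening: 0.0185
grip_force: 55.5
```

>>> jog_arm(
  plan=[
    [0, 0, 0, 0, 0, 0, -0.4],
    [0, 0, 0, 0, 0, 0, -0.3],
    [0, 0, 0, 0, 0, 0, -0.1],
    [0, 0, 0, 0, 0, 0, 0.2],
    [0, 0, 0, 0, 0, 0, 0.4],
    [0, 0, 0, 0, 0, 0, 0.4],
    [0, 0, 0, 0, 0, 0, 0.4],
  ],
)

```text
t: 22.0
tool_pos: [0.5232, 0.1772, 0.1478]
tool_rot: [2.221, 2.221, -0.0]
contact_force: [-0.0, 0.8, -0.1]
opening: 0.0599
grip_force: 0.0
```

Run:
```python
from h import *
s,_,o=grab('scene');a,_,_=grab('side');w,_,_=grab('wrist');print(o['t'],o['tool_pos'],o['opening'])
A=cv2.resize(s[90:210,290:410],(400,400));B=cv2.resize(a[190:310,275:395],(400,400)); save(np.hstack([A,B]),'ss3.png')
```

```text
22.0 [0.52318984 0.17720236 0.1477525 ] 0.059879886681117905
```

View pics/ss3.png

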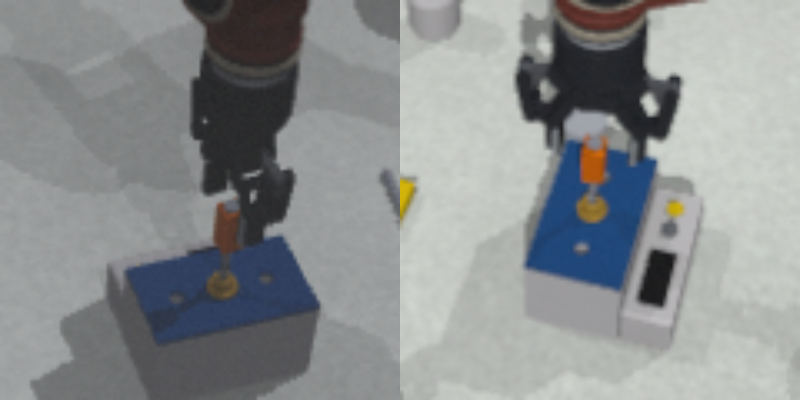

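Both views show the rod standing in the middle well with its stop on the cover (scene crop (222,285), side crop (592,210)) and the fingers open and clear. I'll retreat straight up and check.

>>> jog_arm(
  plan=[
    [0, 0, -0.3, 0, 0, 0, 0.6],
    [0, 0, -0.6, 0, 0, 0, 0.6],
    [0, 0, -1, 0, 0, 0, 0.6],
    [0, 0, -1, 0, 0, 0, 0.6],
    [0, 0, -1, 0, 0, 0, 0.6],
    [0, 0, -1, 0, 0, 0, 0.6],
    [0, 0, -1, 0, 0, 0, 0.6],
    [0, 0, 0, 0, 0, 0, 0.6],
  ],
)

```text
t: 22.95
tool_pos: [0.5251, 0.1776, 0.271]
tool_rot: [2.218, 2.218, 0.011]
contact_force: [-0.5, 1.2, 0.1]
opening: 0.0683
grip_force: 0.0
```

Run:
```python
from h import *
w,d,o=grab('wrist');h=cv2.cvtColor(w,cv2.COLOR_RGB2HSV);H,S,V=[h[...,i].astype(int) for i in range(3)]
m=(H>4)&(H<20)&(S>120)&(V>60);m[:,:270]=0;m[:,370:]=0;m[:130]=0;m[260:]=0
P=cloud('wrist',m,d,o);t=P[P[:,2]>.17]; print(o['tool_pos'],o['contact_force'],'handle top',np.median(t,0),t[:,2].max(), cv2.minAreaRect((t[:,:2]*1000).astype(np.float32)))
g=(H>14)&(H<28)&(S>90)&~m; g[:130]=0;g[260:]=0;g[:,:290]=0;g[:,350:]=0;Q=cloud('wrist',g,d,o);print('stop',np.median(Q,0))
```

```text
[0.52514532 0.17758911 0.27098439] [-0.49055809  1.2071905   0.05348567] handle top [0.52305304 0.18399066 0.18845249] 0.19216211414891415 ((523.5470581054688, 177.66160583496094), (18.924476623535156, 19.403404235839844), 89.45111083984375)
stop [0.52414503 0.18426043 0.09484236]
```

```bash
python3 -c "
from station import ctrl; print(ctrl.finish_job())"
```

```text
the job is handed in; nothing more can be done
None
```

Handed in at about 23 s: well 0 held a vial, well 1 was empty, and the rod now stands bottomed in well 1, held there for over a second at about 12 N, with its stop on the cover; well 2 was not probed and nothing else was touched.

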